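# Set a valve-lift stop with the gauge blade

## Robot

A 6-joint arm with a two-finger parallel gripper is mounted at the origin on the work surface. World frame = base frame: x ahead of the robot, y to its left, z up, the work surface at z = 0. Lengths are in m, angles in rad, forces in N, time in s.
With the tool pointing down it reaches from about 0.35 to 0.775 m from the base axis. Payload 7.3 kg.
Tool frame: the origin (TCP) lies between the finger pads; the fingertips stand 8 mm ahead of it and the grasp point (between the pads) lies 11 mm behind it (robot.nose_length is the distance from the TCP to the fingertips, in m); z points along the fingers, y is the line along which they close (so a half turn about z gives the same grasp; the last joint's range is limited). The gripper opens to 92 mm and grips with 3 to 60 N. Pads are 19 mm wide; open, the fingers measure 130 mm over their backs; the gripper's body (75 mm by 190 mm) begins 47 mm behind the grasp point.
Start: joints at [1.158, 0.342, 1.524, -0, 1.275, -0.146], TCP at [0.138, 0.506, 0.235] pointing down, gripper open.
Joint ranges: [-2.53, 2.53], [-0.77, 2.02], [0.04, 2.7], [-1, 4.14], [0.28, 2.66], [-3.11, 3.11]. Speed limits (rad/s): [2.57, 2.57, 3.14, 3.14, 3.14, 3.14].

## Interface

Orientations are given as [roll, pitch, yaw] about the fixed x, y, z axes, in that order (R = Rz(yaw) Ry(pitch) Rx(roll)).
In Python, from cell import robot gives the robot as it stands. The module is installed in compiled form; this text tells all that it offers.
- The arm moves only by the shell command python3 -m jog 'ROWS' [FORCE]. ROWS is JSON, a list that holds one entry, the list of rows, each a list of 5 numbers: the gripper's target within -1 to 1 (fully open at 1, half-way at 0, shut at -1), then the shift along the tool's x, y, z in m, then the turn about the tool's z in rad. A call has 1 to 5 rows; each row is the pose to reach, as a shift and turn from the pose commanded when the call began, along the tool's axes at that moment; what a row does not reach only later rows make up. A row lasts 1/12 s, in which the tool goes at most 41.7 mm and 7.16 degrees, less where a joint would pass 70% of its speed; a pose out of reach is approached as far as the arm can. A call with a gripper value outside its range is refused whole. The fingers move at their own pace and stop on an object; FORCE is the grip in N (left out, the last holds). Time passes only in rows, so rows that repeat a pose let the fingers close. It gives the time, the measured TCP pose, the force, the opening and the grip force at its end, in the units of the state.
- robot.observe(): the state, without advancing time (a new reading comes with each control period).
- robot.read_camera(name): name is "scene" or "top" or "wrist"; returns the picture (384x512x3 uint8, red, green, blue); there is no depth.
- robot.camera_model(name): a dict with "camera_matrix" (3x3 intrinsics, pixels), "dist_coeffs" ([k1, k2, p1, p2, k3] as OpenCV has them; the pictures are not rectified), "position" and "attitude" of the camera in the world; the wrist camera has in their place "mount" (4x4, takes a point from camera to tool coordinates, whose origin is the TCP and whose axes are the flange's). Camera axes: x right, y down, z forward; pixel columns grow to the right and rows downward; lengths in m; the calibration is good to about 2 mm. A picture is of the moment at which its call begins: read the wrist's pose just before it. camera_model takes no time and is no camera call.
- robot.hand_in(): hands the job in; it is judged then, once.
The state is a dict: "time": time; "qpos": joint angles; "qvel": joint speeds; "joint_efforts": joint torques, N m; "tool_pos": TCP position; "tool_rot": TCP orientation; "contact_force": force on the tool from outside, world axes, zero at the start; "torque": the same for the moment, N m; "opening": finger opening in m; "grip_force": force on a finger pad.
Only numpy, scipy, OpenCV 4.12 (cv2) and the standard library are available. Lean on these libraries where they do the work, as an engineer would, in place of code of your own. Each camera call takes 0.05 s, during which the arm holds its last target. There are 200 camera calls.

## Task

Set the valve-lift stop on the cylinder head: slide the blade of the orange-handled gauge flat between the guide rails and in under the stop's nose while the gap is still open, then turn the red wing knob clockwise until the sprung nose just grips the blade so that it drags (nose pushed in a little, red band on it not yet swallowed by the collar; do not overtighten). Leave the gauge lying in the gap so I can feel the drag myself, and leave the other things on the bench where they are.

Things in the scene. Friction and masses are not known exactly. Their poses are not given: they have to be found in the camera images.
- gauge_grip (a point): Centre of the handle of the orange gauge (the one to use, about 140 g): a block 60 long (x) x 32 wide (y) x 36 high (z) mm; this point is half-way up, 18 mm above the flat underside. x points to the blade tip, z up. Starts flat on the bench, handle towards the robot.
- gauge_tip (a point): End of the orange gauge's steel blade at mid-width and mid-thickness (4 mm above the underside), 145 mm ahead of the handle's centre; axes as the handle. The blade is 115 long, 20 wide, 8 mm thick, leaves the handle's front face (30 mm ahead of its centre), and its underside is flush with the handle's.
- anvil (a point): Brass button on the screw axis, flush with the flat grey bed of the lift stop, 104 mm above the bench; the sprung nose hangs over it. x points along the bed away from its open end (robot side), z up; the bed ends at x = +40 mm. Two blue posts, 68 mm apart inside, carry the cross arm 60 mm above the bed. The stop stands at the +y end of an aluminium cylinder head that is fixed; valve springs up to 18 mm above the bed stand on its -y side.
- rail_front (a point): Middle of the bed's open front end, on the bed, 92 mm before the anvil; axes as anvil. From here two blue guide rails, 10 mm high, 26 mm apart inside and 42 mm over the outsides, run 62 mm towards the anvil: the blade fits between, the handle stops against their front ends with the tip 23 mm past the screw axis. The space before it is free.
- knob_grip (a point): On the screw axis, 124 mm above the bed: where to take the red wing knob from above. Axes as anvil. The wing is an upright bar 66 long, 16 thick, 40 mm high, top 16 mm above this point, on a 50 mm steel disc over the blue arm. Its length lies along x at screw angle 0 and turns clockwise seen from above by the joint's value. It turns in place, without rising or sinking.
- screw (a joint): Angle of the wing knob, rad, 0 to 6.2; grows clockwise seen from above, which lowers collar and nose by 2.387 mm per rad (15 mm a turn). With nothing under the nose the gap to the bed is 16 mm minus 2.387 mm x angle; it starts at 11 to 14 mm. Turns with about 0.06 N m and stays where it is left.
- nose (a joint): How far the sprung steel nose (16 mm across, chamfered tip) is pushed up into its collar, m: 0 when untouched, up to 0.010; spring 1.5 N per mm. A red band 4 mm high on the nose, right under the collar, goes into the collar as it is pushed in. The blade drags properly with the nose pushed in by 0.4 to 3.5 mm.
- blue_gauge_grip (a point): Bystander: a gauge of the same shape with a blue handle and a blade of only 4 mm (the wrong one); centre of its handle.
- piston: Bystander: aluminium piston, 80 mm across, 70 mm high, upright; origin under its centre.
- screwdriver: Bystander: yellow-handled screwdriver, 190 mm, lying on the bench.
- wrench: Bystander: steel wrench, 180 mm, lying on the bench.
- spray_can: Bystander: blue spray can, 60 mm across, 170 mm high, standing.
- bearing: Bystander: steel bearing ring, 72 mm across, 22 mm high, lying flat.
Not all that is in view belongs to the job. There is more than one size of the part that bears gauge_grip; the job needs the smaller.

How it is judged:
On the way:
1. the orange gauge's blade lies flat in the gap, its tip at least 8 mm past the screw axis, the nose not yet pressing on it (x of gauge_tip in the frame of anvil between 0.008 and 0.036 m and y of gauge_tip in the frame of anvil between -0.012 and 0.012 m and z of gauge_tip in the frame of anvil between -0.001 and 0.009 m and angle between gauge_grip's own z axis and vertical below 0.06 rad and value of joint nose below 0.0003 m), for 0.2 s.
At the end, for the whole second after the job is handed in: The orange gauge lies flat (within 0.06 rad) in the gap with its tip 8 to 36 mm past the screw axis and within 12 mm sideways, the nose is pushed in by 0.4 to 3.5 mm (0.6 to 5 N on the blade), and the screw is at rest (x of gauge_tip in the frame of anvil between 0.008 and 0.036 m and y of gauge_tip in the frame of anvil between -0.012 and 0.012 m and z of gauge_tip in the frame of anvil between -0.001 and 0.009 m and angle between gauge_grip's own z axis and vertical below 0.06 rad and value of joint nose between 0.0004 and 0.0035 m and velocity of joint screw between -0.05 and 0.05 rad/s); the robot touches nothing.
It fails at once if the screw is overtightened: nose pushed in by more than 6.5 mm (10 N) (value of joint nose above 0.0065 m).
It fails at once if a bystander is moved by more than 40 mm (distance of any of blue_gauge_grip, piston, screwdriver, wrench, spray_can, bearing from where it was at the start of the episode above 0.04 m).
It also fails if it takes over 67 s, if anything falls off the work surface, if the arm or the gripper's body presses on something with over 40 N, if the wrist force passes 120 N, or if a joint passes its speed limit or range.

## Working session

There is one attempt and no reset: what is moved stays moved. The work goes in short steps, Python scripts to look and compute and a shell command to move; the robot and the scene stay as the last step left them, time stands still between calls to the robot, and variables do not carry over. Pictures are saved under pics/ and viewed, at most 10 in all, crops included, and the job is handed in when it is done.

```bash
mkdir -p pics
python3 - <<'E'
from cell import robot
import cv2,numpy as np
for n in ("scene","top"):
    cv2.imwrite(f"pics/{n}0.png",cv2.cvtColor(robot.read_camera(n),cv2.COLOR_RGB2BGR))
    m=robot.camera_model(n);print(n,m)
print(robot.camera_model("wrist"));s=robot.observe();print(s)
E
```

```text
scene {'camera_matrix': array([[490.81941438,   0.        , 251.01500326],
       [  0.        , 490.81941438, 198.74365751],
       [  0.        ,   0.        ,   1.        ]]), 'dist_coeffs': array([-0.03016503,  0.        ,  0.        ,  0.        ,  0.        ]), 'position': array([1.63785766, 0.24493812, 1.02713783]), 'attitude': array([-2.23076873,  0.00706752,  1.67686797])}
top {'camera_matrix': array([[387.08104394,   0.        , 255.77176161],
       [  0.        , 387.08104394, 194.42689952],
       [  0.        ,   0.        ,   1.        ]]), 'dist_coeffs': array([0.04539921, 0.        , 0.        , 0.        , 0.        ]), 'position': array([0.30220701, 0.11750651, 1.22652143]), 'attitude': array([-2.95876754e+00,  4.02900073e-04, -1.55208326e+00])}
{'camera_matrix': array([[302.8583599 ,   0.        , 251.7865986 ],
       [  0.        , 302.8583599 , 194.53167822],
       [  0.        ,   0.        ,   1.        ]]), 'dist_coeffs': array([0.01594173, 0.        , 0.        , 0.        , 0.        ]), 'mount': array([[-2.74862078e-04, -9.65119929e-01, -2.61808033e-01,

[... 261 characters left out ...]
   1.00000000e+00]])}
{'time': 0.1, 'qpos': array([ 1.15797294e+00,  3.42627323e-01,  1.52493589e+00,  9.69983032e-06,
        1.27540942e+00, -1.45999084e-01]), 'qvel': array([-0.00051103, -0.00055685, -0.0040875 , -0.00019481,  0.00132962,
        0.00050928]), 'joint_efforts': array([ 1.07638174e-03, -4.32008708e+01, -2.44687110e+01,  7.16805551e-02,
        5.27961587e-02, -3.10336077e-05]), 'tool_pos': array([0.13825497, 0.50609357, 0.23412278]), 'tool_rot': array([-3.14022870e+00, -2.09937848e-04,  2.87476538e+00]), 'contact_force': array([-0.83468638,  0.35643132, -0.00123716]), 'torque': array([ 0.00766489, -0.00358028, -0.02273243]), 'grip_force': 0.0, 'opening': 0.0918810051557201}
```

View pics/top0.png

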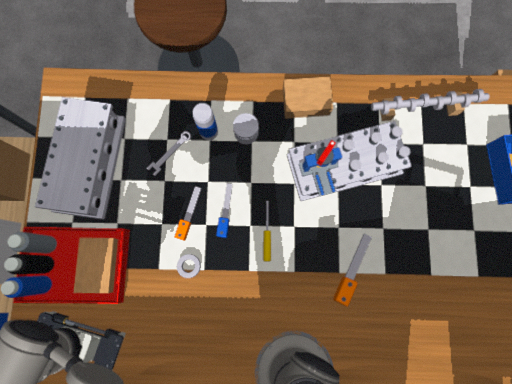

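View pics/scene0.png

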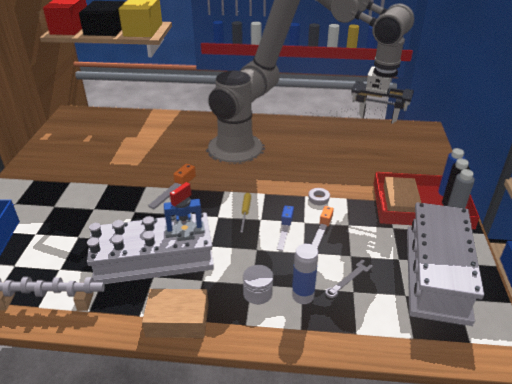

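The top view shows the small orange gauge with its handle near (183,229) and tip near (195,190). The larger decoy is at (347,290). The stop is near (323,160), with its rails opening toward (328,192). Next I'll enlarge both.

```bash
cat > h.py <<'E'
from cell import robot
import cv2,numpy as np
from scipy.spatial.transform import Rotation as R
def cam(n):
    m=robot.camera_model(n)
    if n=="wrist":
        s=robot.observe();T=np.eye(4);T[:3,:3]=R.from_euler('xyz',s['tool_rot']).as_matrix();T[:3,3]=s['tool_pos'];T=T@m['mount']
        return m['camera_matrix'],m['dist_coeffs'],T[:3,:3],T[:3,3]
    return m['camera_matrix'],m['dist_coeffs'],R.from_euler('xyz',m['attitude']).as_matrix(),m['position']
def px2w(c,uv,z):
    K,D,Rm,p=c
    q=cv2.undistortPoints(np.array([[uv]],float),K,D)[0,0]
    d=Rm@np.array([q[0],q[1],1]);return p+d*(z-p[2])/d[2]
def w2px(c,X):
    K,D,Rm,p=c
    return cv2.projectPoints((Rm.T@(np.atleast_2d(X)-p).T).T.copy(),np.zeros(3),np.zeros(3),K,D)[0][:,0]
def shot(n,f):
    c=cam(n);im=cv2.cvtColor(robot.read_camera(n),cv2.COLOR_RGB2BGR);cv2.imwrite(f,im);return c,im
E
python3 - <<'E'
import cv2,numpy as np
im=cv2.imread("pics/top0.png")
a=cv2.resize(im[180:250,165:235],(560,560),interpolation=cv2.INTER_CUBIC)[:, :380]
b=cv2.resize(im[130:205,285:340],(410,560),interpolation=cv2.INTER_CUBIC)
cv2.imwrite("pics/crop.png",np.hstack([a,b]))
E
```

```text
(no output)
```

View pics/crop.png

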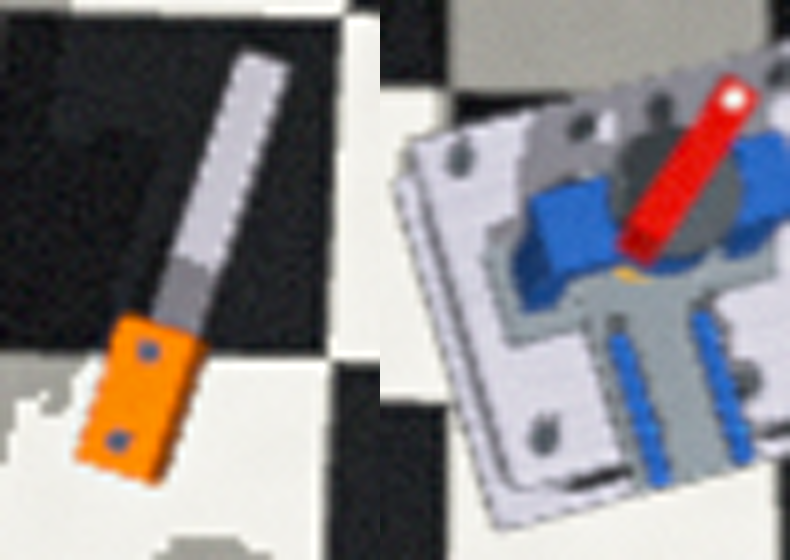

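Run:
```python
from h import *
c=cam("top")
r=lambda x,y:((x-380)/7.4545+285,y/7.467+130)
l=lambda x,y:(x/8+165,y/8+180)
P={k:px2w(c,uv,z) for k,uv,z in [("grip",l(133,396),.036),("tip",l(265,58),.008),("rf",r(700,471),.114),("rb",r(662,326),.114),("knob",r(690,168),.244),("k1",r(740,90),.244),("k2",r(645,240),.244)]}
for k,v in P.items():print(k,v.round(4))
f=lambda a,b:(np.linalg.norm(P[b]-P[a]),np.degrees(np.arctan2(*(P[b]-P[a])[1::-1])))
print("gauge .145",f("grip","tip"),"rail .062",f("rf","rb"),"rf-knob .092",f("rf","knob"),"wing",f("k2","k1"))
s=robot.observe();Rm=R.from_euler('xyz',s['tool_rot']).as_matrix()
print(Rm.round(3));g=P["grip"]-s['tool_pos'];g[2]=0.1-s['tool_pos'][2];print("tool shift",Rm.T@g)
```

```text
grip [0.4085 0.3477 0.036 ]
tip [0.5474 0.3076 0.008 ]
rf [ 0.5158 -0.0888  0.114 ]
rb [ 0.5738 -0.0746  0.114 ]
knob [ 0.5993 -0.0627  0.244 ]
k1 [ 0.6282 -0.0807  0.244 ]
k2 [ 0.5729 -0.0466  0.244 ]
gauge .145 (np.float64(0.1472280057816458), np.float64(-16.086091479524512)) rail .062 (np.float64(0.059686252231789035), np.float64(13.687099926896536)) rf-knob .092 (np.float64(0.15672152022620833), np.float64(17.33286870202841)) wing (np.float64(0.06499164755643126), np.float64(-31.64211919922437))
[[-0.965  0.264 -0.001]
 [ 0.264  0.965 -0.001]
 [ 0.    -0.001 -1.   ]]
tool shift [-0.30251944 -0.08136617  0.13417038]
```

The checks hold: gauge length 147 mm against 145, rail 60 against 62, wing 65 against 66. I'll move over the gauge; the tool yaw already matches it.

```bash
python3 -m jog '[[[0.4,-0.04,-0.01,0,0],[0.4,-0.08,-0.02,0,0],[0.4,-0.12,-0.03,0,0],[0.4,-0.16,-0.042,0,0],[0.4,-0.2,-0.054,0,0]]]' 30
python3 -m jog '[[[0.4,-0.035,-0.009,0.02,0],[0.4,-0.07,-0.018,0.04,0],[0.4,-0.1025,-0.027,0.06,0],[0.4,-0.1025,-0.027,0.09,0],[0.4,-0.1025,-0.027,0.09,0]]]' 
python3 -m jog '[[[0.4,0,0,0,0],[0.4,0,0,0,0]]]'
python3 - <<'E'
from h import *
c,im=shot("wrist","pics/w1.png");np.save("w1.npy",np.array([c[2],np.tile(c[3],(3,1))]))
print(robot.observe()['tool_pos'])
cv2.imwrite("pics/w1b.png",cv2.resize(im,(768,576)))
E
```

```text
time: 0.52
tool_pos: [0.3181, 0.4005, 0.2345]
tool_rot: [-3.141, -0.0, 2.875]
contact_force: [0.4, -0.1, 1.2]
opening: 0.0657
grip_force: 0.0
time: 0.93
tool_pos: [0.4074, 0.3456, 0.1394]
tool_rot: [-3.134, -0.007, 2.871]
contact_force: [-1.5, -0.6, -0.7]
opening: 0.0644
grip_force: 0.0
time: 1.1
tool_pos: [0.4084, 0.3494, 0.1459]
tool_rot: [3.141, 0.0, 2.876]
contact_force: [0.4, 0.6, 0.9]
opening: 0.0643
grip_force: 0.0
[0.40857651 0.34977645 0.14637518]
```

View pics/w1b.png

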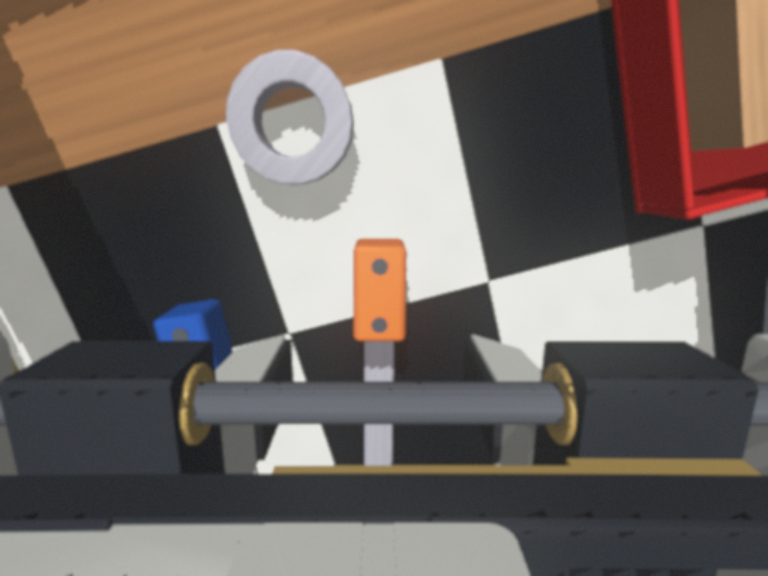

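The wrist view has the handle bolts at (379.5,266) and (379,325) in the 1.5x picture, aligned with the tool.

Run:
```python
from h import *
c=cam("wrist");s=robot.observe();Rm=R.from_euler('xyz',s['tool_rot']).as_matrix()
a,b=[px2w(c,(u/1.5,v/1.5),.036) for u,v in((379.5,266),(379,325))]
g=(a+b)/2;d=b-a;print(g,np.linalg.norm(d),np.degrees(np.arctan2(d[1],d[0])))
g[2]=0.014;print(Rm.T@(g-s['tool_pos']),s['tool_rot'])
```

```text
[0.41182225 0.3508749  0.036     ] 0.03655065748305144 -15.634095211434227
[-0.00266175  0.00166743  0.13238227] [3.13975139e+00 1.37736467e-03 2.87624496e+00]
```

```bash
python3 -m jog '[[[0.4,-0.003,0.002,0.035,0],[0.4,-0.003,0.002,0.07,0],[0.4,-0.003,0.002,0.1,0],[0.4,-0.003,0.002,0.12,0],[0.4,-0.003,0.002,0.132,0]]]' 
python3 -m jog '[[[0.4,0,0,0,0],[0.4,0,0,0,0],[-1,0,0,0,0],[-1,0,0,0,0],[-1,0,0,0,0]]]' 30
python3 -m jog '[[[-1,0,0,0,0],[-1,0,0,0,0],[-1,0,0,-0.01,0],[-1,0,0,-0.03,0],[-1,0,0,-0.06,0]]]'
python3 -m jog '[[[-1,0,0,-0.04,0],[-1,0,0,-0.08,0],[-1,0,0,-0.12,0],[-1,0,0,-0.13,0],[-1,0,0,-0.13,0]]]'
```

```text
time: 1.57
tool_pos: [0.4112, 0.3506, 0.012]
tool_rot: [-3.141, -0.0, 2.877]
contact_force: [-0.4, -0.7, -0.3]
opening: 0.0638
grip_force: 0.0
time: 1.98
tool_pos: [0.4128, 0.3505, 0.0142]
tool_rot: [3.14, 0.002, 2.875]
contact_force: [-0.1, 0.2, 0.3]
opening: 0.0487
grip_force: 0.0
time: 2.4
tool_pos: [0.4106, 0.3487, 0.0718]
tool_rot: [-3.138, -0.004, 2.875]
contact_force: [-0.7, 1.0, -1.0]
opening: 0.0318
grip_force: 30.0
time: 2.82
tool_pos: [0.4135, 0.3507, 0.2069]
tool_rot: [3.136, 0.005, 2.875]
contact_force: [0.0, -0.5, -1.5]
opening: 0.032
grip_force: 30.0
```

Gripped at 32 mm. Now transit to hover before the stop, turning the blade to about +15.5°.

```bash
python3 -m jog '[[[-1,-0.011,-0.036,0,0],[-1,-0.022,-0.073,0,0],[-1,-0.034,-0.11,0,0],[-1,-0.046,-0.15,0,0],[-1,-0.058,-0.19,0,0]]]'
python3 -m jog '[[[-1,-0.012,-0.038,0,0],[-1,-0.024,-0.076,0,0],[-1,-0.035,-0.114,0,0],[-1,-0.046,-0.152,0,0],[-1,-0.058,-0.19,0,0]]]'
python3 -m jog '[[[-1,-0.005,-0.02,0,-0.12],[-1,-0.01,-0.04,0,-0.24],[-1,-0.019,-0.064,0.01,-0.36],[-1,-0.019,-0.064,0.02,-0.48],[-1,-0.019,-0.064,0.035,-0.543]]]'
python3 -m jog '[[[-1,0,0,0,0],[-1,0,0,0,0],[-1,0,0,0,0]]]'
python3 - <<'E'
from h import *
c,im=shot("top","pics/t2.png")
cv2.imwrite("pics/t2b.png",cv2.resize(im[150:230,290:360],(700,800),interpolation=cv2.INTER_CUBIC)[:600])
c,im2=shot("scene","pics/s2.png")
a=cv2.resize(im[140:240,290:350],(360,600),interpolation=cv2.INTER_CUBIC)
b=cv2.resize(im2[160:260,145:218],(438,600),interpolation=cv2.INTER_CUBIC)
cv2.imwrite("pics/c2.png",np.hstack([a,b]))
E
```

```text
time: 3.23
tool_pos: [0.4163, 0.1496, 0.2008]
tool_rot: [-3.14, -0.004, 2.876]
contact_force: [0.9, -0.5, -2.0]
opening: 0.0318
grip_force: 30.0
time: 3.65
tool_pos: [0.422, -0.0486, 0.201]
tool_rot: [3.141, -0.004, 2.875]
contact_force: [-0.0, 0.4, -0.9]
opening: 0.0319
grip_force: 30.0
time: 4.07
tool_pos: [0.4245, -0.1151, 0.1661]
tool_rot: [3.14, -0.001, -2.862]
contact_force: [0.1, 0.3, -1.5]
opening: 0.0319
grip_force: 30.0
time: 4.32
tool_pos: [0.4249, -0.1136, 0.1674]
tool_rot: [3.141, -0.001, -2.867]
contact_force: [1.0, 0.9, -0.8]
opening: 0.0316
grip_force: 30.0
```

View pics/c2.png

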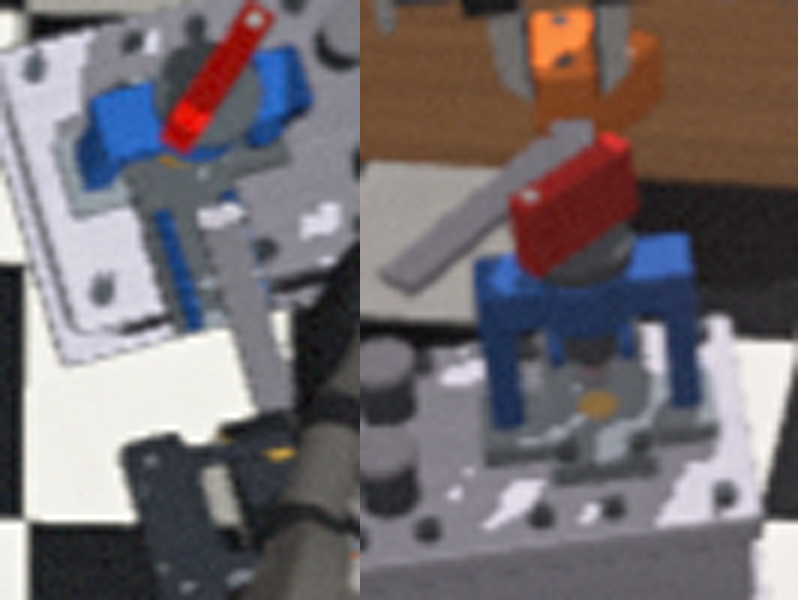

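The scene crop shows the brass anvil at (598,404). The top crop shows the blade tip at (221,208), the blade near the gripper at (274,408), and the left rail running (162,212)–(192,326).

Run:
```python
from h import *
t=cam("top");s=cam("scene")
r=lambda x,y:(x/6+290,y/6+140)
av=px2w(s,((598-360)/6+145,404/6+160),.104);print("anvil",av)
tip=px2w(t,r(221,208),.161);bb=px2w(t,r(274,408),.161);print("tip",tip,"base",bb,np.degrees(np.arctan2(*(tip-bb)[1::-1])))
ob=robot.observe();p=ob['tool_pos'];yaw=ob['tool_rot'][2]+np.pi
u=np.array([np.cos(yaw),np.sin(yaw)]);print("tcp",p,"yaw",np.degrees(yaw),"tip by fk",p[:2]+.145*u)
a=px2w(t,r(162,212),.114);b=px2w(t,r(192,326),.114);print("left rail",a,b,np.degrees(np.arctan2(*(a-b)[1::-1])))
rf0=np.array([.5158,-.0888])
for deg in (14,15.5,17):
    w=np.radians(deg);R2=np.array([[np.cos(w),np.sin(w)],[-np.sin(w),np.cos(w)]])
    print(deg,"in anvil frame(from scene anvil): rf",R2@(rf0-av[:2]),"knob",R2@(np.array([.5993,-.0627])-av[:2]),"railback",R2@(np.array([.5738,-.0746])-av[:2]),"tip",R2@(tip-av)[:2],"fktip",R2@(p[:2]+.145*u-av[:2]))
```

```text
anvil [ 0.60665001 -0.06221775  0.104     ]
tip [ 0.55958613 -0.07775721  0.161     ] base [ 0.46499572 -0.1008152   0.161     ] 13.699621135264087
tcp [ 0.42543989 -0.11367924  0.16807359] yaw 15.783476512180256 tip by fk [ 0.56497288 -0.07423884]
left rail [ 0.56840819 -0.05746432  0.114     ] [ 0.51173695 -0.07147122  0.114     ] 13.883034809980533
14 in anvil frame(from scene anvil): rf [-0.09458221 -0.00381404] knob [-0.00724835  0.0013102 ] railback [-0.03486977 -0.00406731] tip [-0.04942522 -0.00369209] fktip [-0.04334731 -0.00158141]
15.5 in anvil frame(from scene anvil): rf [-0.09464964 -0.00133686] knob [-0.00721157  0.00149949] railback [-0.03496429 -0.00315313] tip [-0.04950493 -0.00239702] fktip [-0.04337385 -0.00044616]
17 in anvil frame(from scene anvil): rf [-0.0946522   0.00114124] knob [-0.00716985  0.00168776] railback [-0.03503484 -0.00223679] tip [-0.04955072 -0.00110031] fktip [-0.04337067  0.00068938]
```

In the top view the blade lies centred on the rail mid-line (within 1 mm) and parallel to it. Lowering.

```bash
python3 -m jog '[[[-1,0,0,0.01,0],[-1,0,0,0.02,0],[-1,0,0,0.03,0],[-1,0,0,0.036,0],[-1,0,0,0.036,0]]]'
python3 -m jog '[[[-1,0,0,0.003,0],[-1,0,0,0.006,0],[-1,0,0,0.009,0],[-1,0,0,0.011,0],[-1,0,0,0.011,0]]]'
python3 -m jog '[[[-1,0,0,0,0],[-1,0,0,0,0]]]'
python3 - <<'E'
from h import *
c,im=shot("top","pics/t3.png")
c,im2=shot("scene","pics/s3.png")
a=cv2.resize(im[140:240,290:350],(360,600),interpolation=cv2.INTER_CUBIC)
b=cv2.resize(im2[160:260,145:218],(438,600),interpolation=cv2.INTER_CUBIC)
cv2.imwrite("pics/c3.png",np.hstack([a,b]))
E
```

```text
time: 4.83
tool_pos: [0.4248, -0.1135, 0.1311]
tool_rot: [3.141, -0.001, -2.866]
contact_force: [-0.2, -0.0, -1.6]
opening: 0.0317
grip_force: 30.0
time: 5.25
tool_pos: [0.4252, -0.1139, 0.1205]
tool_rot: [3.141, -0.0, -2.866]
contact_force: [0.8, 0.5, -0.5]
opening: 0.0316
grip_force: 30.0
time: 5.42
tool_pos: [0.4253, -0.1139, 0.1208]
tool_rot: [-3.142, 0.0, -2.865]
contact_force: [0.2, -0.9, -1.3]
opening: 0.0318
grip_force: 30.0
```

View pics/c3.png

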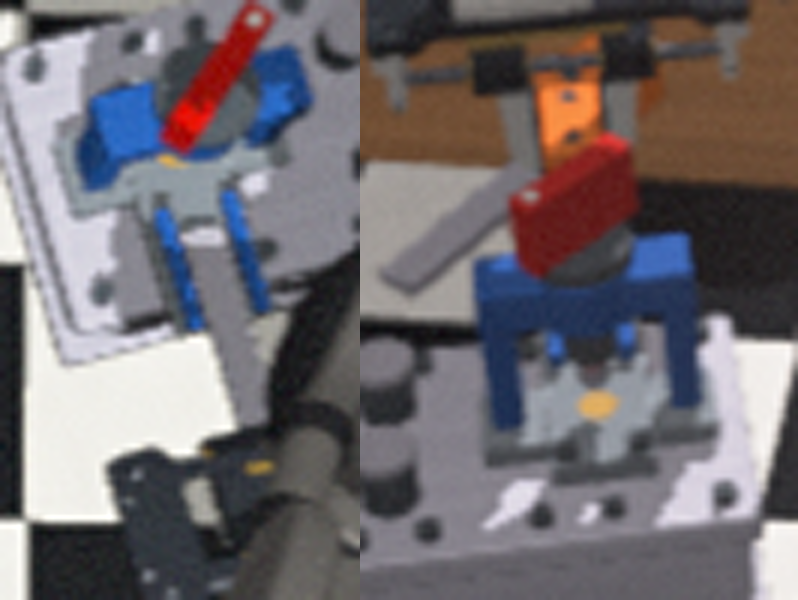

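The blade is centred between the rails with no contact, its tip about 45 mm before the axis. Sliding in.

```bash
python3 -m jog '[[[-1,-0.008,0,0,0],[-1,-0.016,0,0,0],[-1,-0.024,0,0,0],[-1,-0.032,0,0,0],[-1,-0.032,0,0,0]]]'
python3 -m jog '[[[-1,-0.008,0,0,0],[-1,-0.016,0,0,0],[-1,-0.023,0,0,0],[-1,-0.03,0,0,0],[-1,-0.03,0,0,0]]]'
python3 -m jog '[[[-1,0,0,0.001,0],[-1,0,0,0.002,0],[-1,0,0,0.002,0]]]'
python3 - <<'E'
from h import *
c,im=shot("top","pics/t4.png")
c,im2=shot("scene","pics/s4.png")
a=cv2.resize(im[140:240,290:350],(360,600),interpolation=cv2.INTER_CUBIC)
b=cv2.resize(im2[160:260,145:218],(438,600),interpolation=cv2.INTER_CUBIC)
cv2.imwrite("pics/c4.png",np.hstack([a,b]))
E
```

```text
time: 5.93
tool_pos: [0.458, -0.1049, 0.1208]
tool_rot: [-3.141, 0.001, -2.865]
contact_force: [-0.1, -0.5, -1.2]
opening: 0.0314
grip_force: 30.0
time: 6.35
tool_pos: [0.4864, -0.0967, 0.1207]
tool_rot: [-3.141, 0.001, -2.865]
contact_force: [0.7, -0.7, -0.5]
opening: 0.032
grip_force: 30.0
time: 6.6
tool_pos: [0.4856, -0.097, 0.1198]
tool_rot: [-3.141, 0.002, -2.866]
contact_force: [0.4, 1.1, 6.1]
opening: 0.0317
grip_force: 30.0
```

View pics/c4.png

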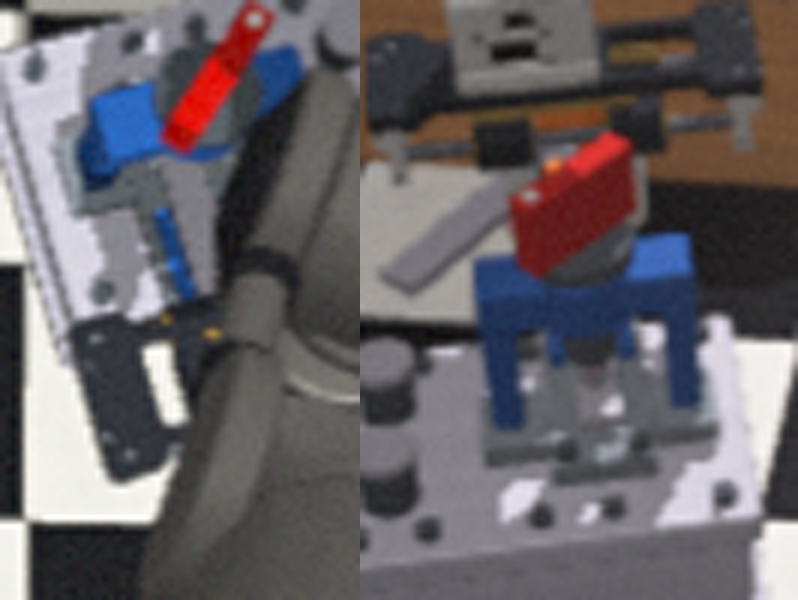

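The blade is on the bed (6 N up) and under the nose, with the tip about 15–20 mm past the axis. I'll push 3 mm more, release, rise, and go over the knob with the wing alignment turn.

```bash
python3 -m jog '[[[-1,-0.0015,0,0,0],[-1,-0.003,0,0,0],[-1,-0.003,0,0,0]]]'
python3 -m jog '[[[0.2,0,0,0,0],[0.2,0,0,0,0],[0.2,0,0,0,0],[0.2,0,0,0,0],[0.2,0,0,-0.003,0]]]'
python3 -m jog '[[[0.2,0,0,-0.02,0],[0.2,0,0,-0.05,0],[0.2,0,0,-0.09,0],[0.2,0,0,-0.13,0],[0.2,0,0,-0.165,0]]]'
python3 -m jog '[[[0.2,0,0,-0.035,0.12],[0.2,0,0,-0.07,0.24],[0.2,-0.04,0,-0.07,0.36],[0.2,-0.08,0,-0.07,0.48],[0.2,-0.12,0,-0.07,0.6]]]'
python3 -m jog '[[[0.2,0,0,0,0.12],[0.2,0,0,0,0.227],[0.2,0,0,0,0.227],[0.2,0,0,0,0.227]]]'
python3 - <<'E'
from h import *
c,im=shot("wrist","pics/w5.png")
s=robot.observe();print(s['tool_pos'],s['tool_rot'],s['qpos'])
cv2.imwrite("pics/w5b.png",cv2.resize(im,(768,576),interpolation=cv2.INTER_CUBIC))
E
```

```text
time: 6.95
tool_pos: [0.4868, -0.0967, 0.1199]
tool_rot: [-3.141, -0.001, -2.865]
contact_force: [-7.7, -0.6, 12.8]
opening: 0.0322
grip_force: 30.0
time: 7.37
tool_pos: [0.4874, -0.096, 0.1212]
tool_rot: [3.141, -0.001, -2.865]
contact_force: [-0.2, -0.1, -0.7]
opening: 0.0547
grip_force: 0.0
time: 7.78
tool_pos: [0.4877, -0.0961, 0.2894]
tool_rot: [-3.141, 0.001, -2.865]
contact_force: [1.6, -0.9, 0.3]
opening: 0.0549
grip_force: 0.0
time: 8.2
tool_pos: [0.6044, -0.0631, 0.3584]
tool_rot: [3.141, 0.003, 2.811]
contact_force: [0.7, -1.4, -0.2]
opening: 0.0551
grip_force: 0.0
time: 8.53
tool_pos: [0.6032, -0.0634, 0.3565]
tool_rot: [-3.141, -0.0, 2.594]
contact_force: [0.5, -0.6, -0.7]
opening: 0.0553
grip_force: 0.0
[ 0.6030249  -0.06348063  0.35692043] [3.14149150e+00 1.05147159e-04 2.59414907e+00] [-2.31250904e-01  4.47933695e-01  1.03277101e+00  6.36978655e-05
  1.66075656e+00 -1.25459792e+00]
```

View pics/w5b.png

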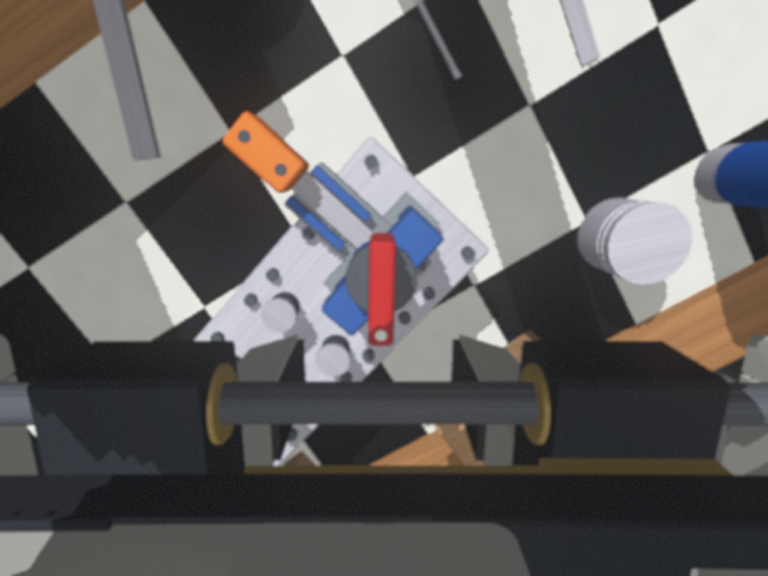

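The gauge rests against the rail ends (about 8 N resistance when pushed). The red wing's top spans (382,236)–(380,345) and is aligned with the tool; the handle bolts are at (244,136) and (281,170).

Run:
```python
from h import *
c=cam("wrist");s=robot.observe();Rm=R.from_euler('xyz',s['tool_rot']).as_matrix()
w=lambda u,v,z:px2w(c,(u/1.5,v/1.5),z)
a,b=w(382,236,.244),w(380,345,.244);k=(a+b)/2;d=a-b
wy=np.degrees(np.arctan2(d[1],d[0]))
h1,h2=w(244,136,.14),w(281,170,.14);e=h2-h1;gy=np.degrees(np.arctan2(e[1],e[0]))
print("knob",k,np.linalg.norm(d),"wing yaw",wy,"gauge",(h1+h2)/2,np.linalg.norm(e),gy)
an=(h1+h2)/2+.122*np.array([np.cos(np.radians(15.5)),np.sin(np.radians(15.5)),0]);print("axis from gauge",an)
k[2]=.221;print("shift",Rm.T@(k-s['tool_pos']))
```

```text
knob [ 0.6051285  -0.06168704  0.244     ] 0.06778653938716057 wing yaw 147.71222603057615 gauge [ 0.48712137 -0.09579331  0.14      ] 0.036607687966753066 15.612071251039401
axis from gauge [ 0.60468428 -0.06319023  0.14      ]
shift [-0.00084831  0.00261266  0.13592078]
```

Axis estimates agree to 2 mm. The screw starts at about 0.84 rad and needs about 4.2, so I'll turn about 3.35 rad clockwise, beginning with 2.4.

```bash
python3 -m jog '[[[0.2,-0.001,0.0026,0.035,0],[0.2,-0.001,0.0026,0.07,0],[0.2,-0.001,0.0026,0.1,0],[0.2,-0.001,0.0026,0.12,0],[0.2,-0.001,0.0026,0.136,0]]]'
python3 -m jog '[[[0.2,0,0,0,0],[-1,0,0,0,0],[-1,0,0,0,0],[-1,0,0,0,0],[-1,0,0,0,0]]]' 20
python3 -m jog '[[[-1,0,0,0,0],[-1,0,0,0,0],[-1,0,0,0,0],[-1,0,0,0,0]]]'
for i in 1; do python3 -m jog '[[[-1,0,0,0,0.12],[-1,0,0,0,0.24],[-1,0,0,0,0.36],[-1,0,0,0,0.48],[-1,0,0,0,0.6]]]'; done
```

```text
time: 9.0
tool_pos: [0.6043, -0.0618, 0.2191]
tool_rot: [-3.141, -0.002, 2.593]
contact_force: [-0.2, 0.4, 0.0]
opening: 0.055
grip_force: 0.0
time: 9.42
tool_pos: [0.606, -0.0619, 0.2223]
tool_rot: [3.141, 0.003, 2.591]
contact_force: [0.2, 0.2, 0.8]
opening: 0.0331
grip_force: 0.0
time: 9.75
tool_pos: [0.6054, -0.0622, 0.2212]
tool_rot: [-3.141, 0.001, 2.591]
contact_force: [-2.2, -3.0, 2.9]
opening: 0.016
grip_force: 19.9
time: 10.17
tool_pos: [0.6062, -0.0615, 0.2212]
tool_rot: [3.14, 0.001, 1.985]
contact_force: [2.9, 0.8, 2.2]
opening: 0.016
grip_force: 20.0
```

Turning works with low side forces. On to 2.4, then the remaining 0.95.

```bash
python3 -m jog '[[[-1,0,0,0,0.12],[-1,0,0,0,0.24],[-1,0,0,0,0.36],[-1,0,0,0,0.48],[-1,0,0,0,0.6]]]'
python3 -m jog '[[[-1,0,0,0,0.12],[-1,0,0,0,0.24],[-1,0,0,0,0.36],[-1,0,0,0,0.48],[-1,0,0,0,0.6]]]'
python3 -m jog '[[[-1,0,0,0,0.12],[-1,0,0,0,0.24],[-1,0,0,0,0.36],[-1,0,0,0,0.48],[-1,0,0,0,0.6]]]'
python3 -m jog '[[[-1,0,0,0,0.1],[-1,0,0,0,0.2],[-1,0,0,0,0.3],[-1,0,0,0,0.4],[-1,0,0,0,0.5]]]'
python3 -m jog '[[[-1,0,0,0,0.1],[-1,0,0,0,0.2],[-1,0,0,0,0.3],[-1,0,0,0,0.4],[-1,0,0,0,0.45]]]'
python3 -m jog '[[[-1,0,0,0,0],[-1,0,0,0,0],[-1,0,0,0,0]]]'
```

```text
time: 10.58
tool_pos: [0.6072, -0.0614, 0.2212]
tool_rot: [3.137, -0.001, 1.385]
contact_force: [7.4, 0.4, -0.3]
opening: 0.0161
grip_force: 20.0
time: 11.0
tool_pos: [0.6082, -0.0619, 0.2212]
tool_rot: [3.136, -0.004, 0.785]
contact_force: [11.1, -1.4, -3.0]
opening: 0.0161
grip_force: 20.0
time: 11.42
tool_pos: [0.6087, -0.0629, 0.2213]
tool_rot: [3.138, -0.008, 0.185]
contact_force: [12.9, -5.3, -2.8]
opening: 0.0157
grip_force: 20.0
time: 11.83
tool_pos: [0.6086, -0.0638, 0.2213]
tool_rot: [3.141, -0.009, -0.315]
contact_force: [11.5, -7.9, -4.0]
opening: 0.0159
grip_force: 20.0
time: 12.25
tool_pos: [0.6082, -0.0645, 0.2212]
tool_rot: [-3.14, -0.008, -0.765]
contact_force: [9.7, -10.5, -2.7]
opening: 0.0157
grip_force: 20.0
time: 12.5
tool_pos: [0.6082, -0.0645, 0.2212]
tool_rot: [-3.14, -0.008, -0.76]
contact_force: [10.6, -9.1, -2.2]
opening: 0.0163
grip_force: 20.0
```

```bash
python3 -m jog '[[[0.1,0,0,0,0],[0.1,0,0,0,0],[0.1,0,0,0,0],[0.1,0,0,0,0],[0.1,0,0,0,0]]]'
python3 -m jog '[[[0.1,0,0,-0.02,0],[0.1,0,0,-0.05,0],[0.1,0,0,-0.09,0],[0.1,0,0,-0.13,0],[0.1,0,0,-0.14,0]]]'
python3 -m jog '[[[0.1,0,0,0,0],[0.1,0,0,0,0]]]'
python3 - <<'E'
from h import *
c,im=shot("wrist","pics/w6.png")
c,im2=shot("scene","pics/s6.png")
s=robot.observe();print(s['tool_pos'],s['tool_rot'],s['opening'])
a=im[:260]; a=cv2.resize(a,(440,int(260*440/512)))
b=cv2.resize(im2[200:250,165:201],(360,500),interpolation=cv2.INTER_CUBIC)
a=cv2.copyMakeBorder(a,0,500-a.shape[0],0,0,cv2.BORDER_CONSTANT)
cv2.imwrite("pics/c6.png",np.hstack([a,b]))
E
```

```text
time: 12.92
tool_pos: [0.6053, -0.0614, 0.2206]
tool_rot: [-3.142, 0.0, -0.759]
contact_force: [-0.5, 0.0, 0.4]
opening: 0.0445
grip_force: 0.0
time: 13.33
tool_pos: [0.6066, -0.0617, 0.3681]
tool_rot: [-3.136, -0.009, -0.759]
contact_force: [1.5, 0.2, 0.8]
opening: 0.0505
grip_force: 0.0
time: 13.5
tool_pos: [0.6054, -0.0616, 0.3608]
tool_rot: [-3.141, -0.0, -0.759]
contact_force: [-0.2, 0.4, -1.0]
opening: 0.0506
grip_force: 0.0
[ 0.6049141  -0.06154072  0.35879512] [ 3.13997658e+00  3.05542948e-03 -7.59091276e-01] 0.050280066174103494
```

View pics/c6.png

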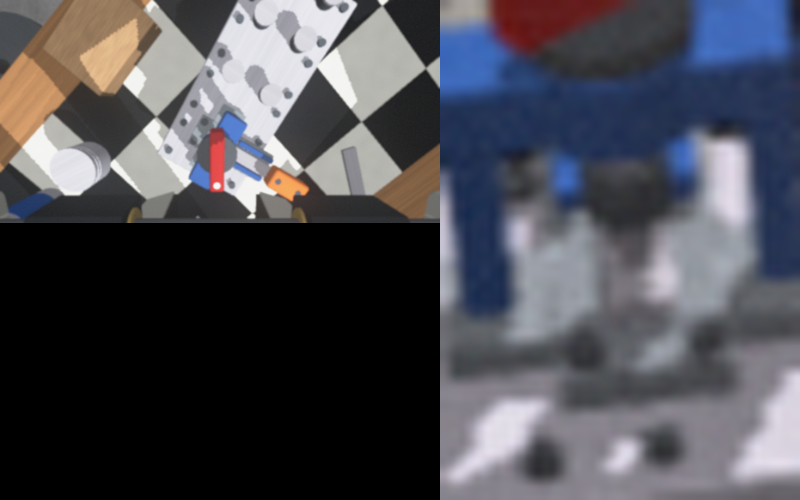

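The wrist crop shows the wing at (217,160), still in line with the tool, so it kept its full 3.35 rad. The handle at (285,183) is still against the rails. In the scene crop the collar has come down to near the blade at (625,225). By calculation the nose is pushed in about 2 mm. Handing in.

```bash
python3 -c "
from cell import robot
print(robot.hand_in())"
```

```text
the job is handed in; nothing more can be done
None
```

I slid the small orange gauge in flat under the nose until its handle met the rails, turned the knob about 3.35 rad clockwise for a calculated 2 mm nose push-in, left it there and handed the job in; the pictures were too coarse to confirm the red band, and the hand-in gave no verdict.

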